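Strip the rosette mould and show the spare insert

TASK

Lift the finished plaster rosette out of the blue mould cavity and set it down, without dropping it, petals up in the middle of the round cork pad, and let go of it. Then swing the red flap beside the cavity fully open and leave it standing open, draw the brass insert plate out of the pocket under it, and finish while still holding the plate upright and still in the gripper, straight above the rosette and at least 20 cm above the bench, so the two can be compared. Do not disturb the other things on the bench.

Things in the scene. Friction and masses are not known exactly. Their poses are not given: they have to be found in the camera images.
- mould: Fixed grey mould, 150 (x) x 280 (y) x 85 mm high; origin: centre of its underside on the bench, z up. On its +y half a blue block with a round cavity 94 mm across, 18 deep, centred at (0, 72). On its -y half, under the flap, a pocket centred at (0, -66), 110 (x) x 104 (y) inside, rim at 85, floor at 10 mm; guides up to 35 mm high stand round the plate's foot, 1 mm clear of its faces.
- casting_center (a point): White plaster rosette, loose, 0.14-0.28 kg: disc 90 mm across, 22 thick, petals on top, with a round central bud to grip, 30 mm across, standing 30 mm above the disc. 52 mm high in all; this point is on its axis, 26 mm above its underside; its z is up. Starts in the cavity, underside 67 mm above the bench.
- board: Fixed plywood drying board, 170 (x) x 150 (y) x 15 mm high; origin at the centre of its underside on the bench. It carries the cork pad and, near its (+x, +y) corner, the loose steel gauge.
- pad (a point): Centre of the top of the round cork pad on the drying board: 104 mm across, its top 18 mm above the bench. The rosette belongs here.
- flap (a joint): Red flap over the pocket: 0 closed (level), 1.57 upright, 1.92 fully open on its stop. Hinged along the mould's x on the pocket edge next to the cavity, it swings up and over towards the mould's +y and leans over the cavity. About 0.1 N m raises it, no spring: let go below 1.5 it falls shut, beyond 1.65 it falls open and stays.
- flap_bar (a point): Middle of the flap's steel bar handle: round, 10 mm thick, 60 long between two legs, along the mould's x, 35 mm above the flap's face, 126 mm above the bench when closed. It is 90 mm from the hinge line along the flap and 38 mm above it, and can turn between fingers as the flap swings. Flap: 126 (x) x 116 x 6 mm, reaching 26 mm past the bar.
- flap_hinge (a point): Middle of the flap's hinge line (along the mould's x), 8 mm to the -y side of the mould's centre, 88 mm above the bench.
- insert_center (a point): Brass plate, loose, 0.2-0.39 kg, upright in the pocket, hidden until the flap opens: 10 mm thick (its x = mould's x), 60 wide (y), 66 high (z up); lower 44 mm full width, above it a grip lug 30 wide, 22 high, 10 thick. This point is its centre, 33 mm above its underside. It starts with its underside 10 mm above the bench, lug top 9 mm below the pocket's rim.
- gauge_center (a point): Bystander: steel gauge cylinder, 24 mm across, 30 mm high, standing on the drying board; point at its centre.
- defenders: Bystander: yellow ear defenders with a black band, about 130 x 120 x 70 mm; origin at the underside between the cups.
- chisel: Bystander: stone chisel with orange grip, about 215 mm long, 14 mm thick; origin at its underside, about mid length.
- mallet: Bystander: hammer lying on the bench; origin at its underside.
- brush: Bystander: dusting brush lying on the bench; origin at its underside.
- spatula: Bystander: plaster spatula lying on the bench; origin at its underside.
- jar: Bystander: jar, 64 mm across, 85 mm high; origin at the centre of its underside.
- sample: Bystander: marble sample block, 70 x 100 x 25 mm; origin at the centre of its underside.
Not all that is in view belongs to the job. Leave any green look-alike of the part that bears casting_center alone. Of the things that look like the board, the larger one is meant.

How it is judged:
By the outcome, as a careful person would: the job done as asked, in the order asked, and still so for the second after the job is handed in, while the arm keeps its last pose, push and grip.
It also fails if it takes over 72 s, if anything falls off the work surface, if the arm or the gripper's body presses on something with over 40 N, if the wrist force passes 120 N, or if a joint passes its speed limit or range.

ROBOT

A 7-joint arm with a two-finger parallel gripper is mounted at the origin on the work surface. World frame = base frame: x ahead of the robot, y to its left, z up, the work surface at z = 0. Lengths are in mm, angles in rad, forces in N, time in s.
With the tool pointing down it reaches from about 400 to 875 mm from the base axis. Payload 4.4 kg.
Tool frame: the origin (TCP) lies where the fingers leave the gripper's body, on its centre line; the fingertips stand 73 mm ahead of it and the grasp point (between the pads) lies 54 mm ahead of it; z points along the fingers, y is the line along which they close (so a half turn about z gives the same grasp; the last joint's range is limited). The gripper opens to 85 mm and grips with 20 to 120 N. Pads are 22 mm wide; open, the fingers measure 114 mm over their backs; the gripper's body (76 mm by 85 mm) begins 54 mm behind the grasp point. The pads swing forward as they close: fully open they stand 13 mm farther back than shut.
Start: joints at [-0.066, 0.628, 0.038, 1.517, -0.027, 0.996, -0.02], TCP at [650.013, 0.024, 303.913] pointing down, gripper open.
Joint ranges: [-3.06, 3.06], [-0.37, 2.12], [-1.25, 1.32], [0.18, 2.47], [-1.1, 4.24], [0.23, 1.98], [-2.94, 2.94]. Speed limits (rad/s): [2.57, 2.57, 3.14, 3.14, 3.14, 3.14, 3.14].

INTERFACE

Orientations are given as [roll, pitch, yaw] about the fixed x, y, z axes, in that order (R = Rz(yaw) Ry(pitch) Rx(roll)).
In Python, from cell import ctrl gives the robot as it stands.
- The arm moves only by the tool send_rows, never from a script. Its argument "rows" is a list that holds one entry, the list of rows, each a list of 6 numbers: the shift along the tool's x, y, z in cm, then the turn, a rotation vector about the tool's x, y, z in rad. In form: [[[tx, ty, tz, wx, wy, wz], ...]]. A call has 1 to 10 rows; each row is the pose to reach, as a shift and turn from the pose commanded when the call began, along the tool's axes at that moment; what a row does not reach only later rows make up. A row lasts 1/10 s, in which the tool goes at most 50 mm and 8.59 degrees, less where a joint would pass 70% of its speed; a pose out of reach is approached as far as the arm can. A call with a gripper value outside its range is refused whole. "grip" is the closure in counts, from 0 (fully open) to 255 (shut), set as the call begins (left out, the last holds). The fingers move at their own pace and stop on an object; the grip force is fixed at half the most. Time passes only in rows, so rows that repeat a pose let the fingers close. It gives the time, the measured TCP pose, the force, the opening and the grip force at its end, in the units of the state.
- ctrl.read_state(): the state, without advancing time (a new reading comes with each control period).
- ctrl.get_image(name): name is "scene" or "side" or "wrist"; returns a dict with "pixels" (384x512x3 uint8, red, green, blue), "fx", "fy", "cx", "cy" (pixels), "D" ([k1, k2, p1, p2, k3] as OpenCV has them; the pictures are not rectified), "extrinsics" (4x4, takes a point from camera to world coordinates); the wrist camera has in their place "mount" (4x4, takes a point from camera to tool coordinates, whose origin is the TCP and whose axes are the flange's). Camera axes: x right, y up, looking along -z (the intrinsics and any distortion apply to the point x, -y, -z); pixel columns grow to the right and rows downward; lengths in mm; the calibration is good to about 2 mm. A picture is of the moment at which its call begins: read the wrist's pose just before it. There is no depth.
- ctrl.finish_job(): hands the job in; it is judged then, once.
The state is a dict: "clock": time; "qpos": joint angles; "qd": joint speeds; "tau": joint torques, N m; "eef_pos": TCP position; "tool_rot": TCP orientation; "force": force on the tool from outside, world axes, zero at the start; "torque": the same for the moment, N m; "width": finger opening in mm; "gripper_force": force on a finger pad.
Only numpy, scipy, OpenCV 4.12 (cv2) and the standard library are available. Lean on these libraries where they do the work, as an engineer would, in place of code of your own. Each camera call takes 0.05 s, during which the arm holds its last target. There are 200 camera calls.

## Working session

There is one attempt and no reset: what is moved stays moved. The work goes in short steps, Python scripts to look and compute and a tool call to move; the robot and the scene stay as the last step left them, time stands still between calls to the robot, and variables do not carry over. Pictures are saved under pics/ and viewed, at most 10 in all, crops included, and the job is handed in when it is done.

Besides the shell and the picture viewer there is one more tool, called after "Emit:" as name([rows], argument=value, ...), one row to a line, values as JSON. send_rows: Moves the arm, as the interface text tells. Its arguments: {"type":"object","properties":{"rows":{"type":"array","items":{"type":"array","items":{"type":"array","items":{"type":"number"}}}},"grip":{"type":"number"}},"required":["rows"]}

```bash
mkdir -p pics; cat > h.py <<'E'
import numpy as np, cv2
from cell import ctrl
from scipy.spatial.transform import Rotation as R
def grab(n):
    s=ctrl.read_state(); im=ctrl.get_image(n)
    if n=="wrist":
        T=np.eye(4); T[:3,:3]=R.from_euler('xyz',s['tool_rot']).as_matrix(); T[:3,3]=s['eef_pos']
        im['E']=T@np.array(im['mount'])
    else: im['E']=np.array(im['extrinsics'])
    im['K']=np.array([[im['fx'],0,im['cx']],[0,im['fy'],im['cy']],[0,0,1.]]); im['D']=np.array(im['D'],float)
    return im
def rays(im,px):
    p=cv2.undistortPoints(np.array(px,float).reshape(-1,1,2),im['K'],im['D']).reshape(-1,2)
    d=np.c_[p[:,0],-p[:,1],-np.ones(len(p))]@im['E'][:3,:3].T
    return im['E'][:3,3],d
def onz(im,px,z):
    o,d=rays(im,px); return o+d*((z-o[2])/d[:,2])[:,None]
def proj(im,P):
    P=np.atleast_2d(P).astype(float); c=(P-im['E'][:3,3])@im['E'][:3,:3]
    return cv2.projectPoints(c*[1,-1,-1],np.zeros(3),np.zeros(3),im['K'],im['D'])[0].reshape(-1,2)
def save(n,a,s=1): cv2.imwrite('pics/'+n,cv2.cvtColor(cv2.resize(np.ascontiguousarray(a),None,fx=s,fy=s,interpolation=cv2.INTER_CUBIC),cv2.COLOR_RGB2BGR))
E
python3 - <<'E'
from h import *
a=grab('scene');b=grab('side');w=grab('wrist')
save('a.png',a['pixels'],1.5)
save('b.png',np.hstack([b['pixels'],w['pixels']]),.78)
for i in (a,b,w): print(i['E'].round(2).tolist(),i['fx'])
import pickle; pickle.dump((a,b,w),open('i.pkl','wb'))
E
```

```text
[[-0.78, -0.45, 0.45, 1198.94], [0.63, -0.57, 0.53, 799.93], [0.02, 0.69, 0.72, 1158.96], [0.0, 0.0, 0.0, 1.0]] 461.54234668028386
[[-0.78, 0.35, -0.52, -84.58], [-0.62, -0.4, 0.67, 828.67], [0.02, 0.85, 0.53, 766.41], [0.0, 0.0, 0.0, 1.0]] 348.5219863757575
[[1.0, -0.0, 0.0, 649.19], [0.0, 0.96, 0.26, 65.97], [-0.0, -0.26, 0.96, 372.51], [0.0, 0.0, 0.0, 1.0]] 324.5710808513333
```

View pics/a.png

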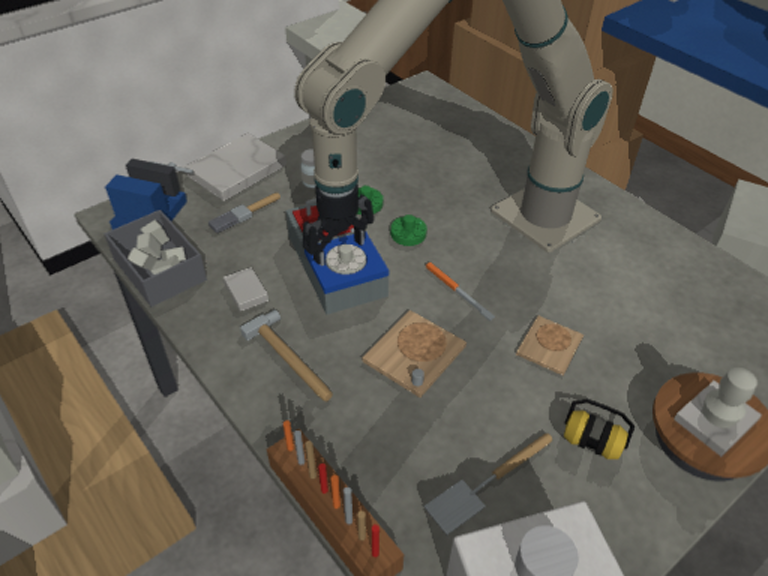

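View pics/b.png

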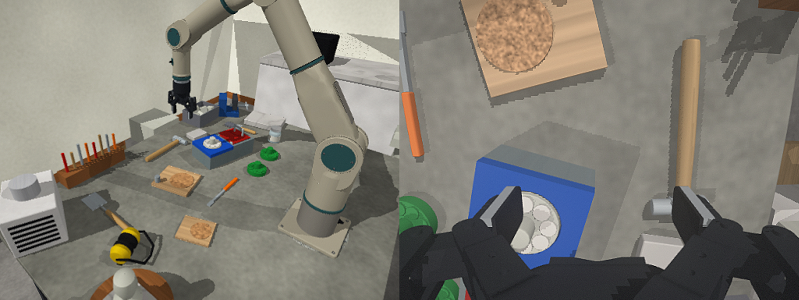

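The scene picture (1.5x) shows the white rosette in the blue block at (346,258). The large board with cork pad and gauge is at (413,352). The look-alikes are a small board at (550,345) and green rosettes at (408,230) and (370,200). The larger board is the one that carries the steel gauge. The wrist view shows the blue quad with corners at about (480,157) and (595,187).

```bash
python3 - <<'E'
from h import *
import pickle
a,b,w=pickle.load(open('i.pkl','rb'))
def big(m):
    c,_=cv2.findContours(m.astype(np.uint8),cv2.RETR_EXTERNAL,cv2.CHAIN_APPROX_NONE)
    return max(c,key=cv2.contourArea).reshape(-1,2)
def roi(m,x0,y0,x1,y1):
    z=np.zeros_like(m); z[y0:y1,x0:x1]=m[y0:y1,x0:x1]; return z
h=lambda i:cv2.cvtColor(i['pixels'],cv2.COLOR_RGB2HSV).astype(int)
# blue block tops
for n,i,r in(('scene',a,(195,140,265,200)),('wrist',w,(0,0,512,384))):
    H=h(i); m=roi((abs(H[...,0]-112)<10)&(H[...,1]>150)&(H[...,2]>110),*r)
    c=big(m); P=onz(i,c,85)
    hull=cv2.convexHull(c); q=cv2.approxPolyDP(hull,4,True).reshape(-1,2)
    print(n,'blue corners',q.tolist(),onz(i,q,85)[:,:2].round().tolist(),'rect',cv2.minAreaRect(P[:,:2].astype(np.float32)))
# rosette disc top white
for n,i,r in(('scene',a,(205,150,255,190)),('wrist',w,(60,230,260,384))):
    H=h(i); m=roi((H[...,1]<60)&(H[...,2]>140),*r); c=big(m)
    e=cv2.minAreaRect(onz(i,c,85)[:,:2].astype(np.float32)); print(n,'white',len(c),e)
# cork & board
H=h(a)
print('hsv cork',H[227,280],H[222,272],'wood',H[237,250],H[215,273],'gauge',H[250,278])
for z,nm,m in((18,'pad',(H[...,1]>95)),(15,'board',(H[...,1]>60))):
    m=roi(m&(H[...,0]<25)&(H[...,2]>70),240,203,312,265); c=big(m)
    print(nm,cv2.minAreaRect(onz(a,c,z)[:,:2].astype(np.float32)),cv2.contourArea(c))
H=h(b); 
S=np.hstack([cv2.resize(a['pixels'][130:270,180:320],None,fx=4,fy=4,interpolation=cv2.INTER_CUBIC)])
save('c.png',S)
E
```

```text
scene blue corners [[244, 156], [258, 183], [217, 195], [208, 174], [231, 157]] [[467.0, -152.0], [512.0, -19.0], [649.0, -58.0], [617.0, -155.0], [506.0, -175.0]] rect ((555.9647216796875, -109.84233856201172), (153.8582305908203, 149.60169982910156), 73.68157196044922)
wrist blue corners [[99, 206], [109, 202], [248, 240], [224, 328], [167, 344], [88, 280]] [[502.0, -29.0], [512.0, -24.0], [644.0, -62.0], [618.0, -164.0], [555.0, -186.0], [479.0, -109.0]] rect ((555.4525756835938, -111.41365051269531), (143.83773803710938, 149.47950744628906), 73.7776107788086)
scene white 102 ((551.5389404296875, -116.89015197753906), (87.23802947998047, 84.16014862060547), 51.983280181884766)
wrist white 217 ((570.1484375, -119.1303482055664), (93.77302551269531, 57.01945877075195), 74.00038146972656)
hsv cork [ 15 110 144] [ 14 109 148] wood [ 16  87 161] [ 17  89 161] gauge [ 96  11 114]
pad ((536.7557373046875, 130.04837036132812), (102.86766815185547, 102.99372863769531), 51.6839485168457) 640.5
board ((564.685791015625, 138.96066284179688), (178.14227294921875, 154.02342224121094), 13.784364700317383) 2103.5
```

View pics/c.png

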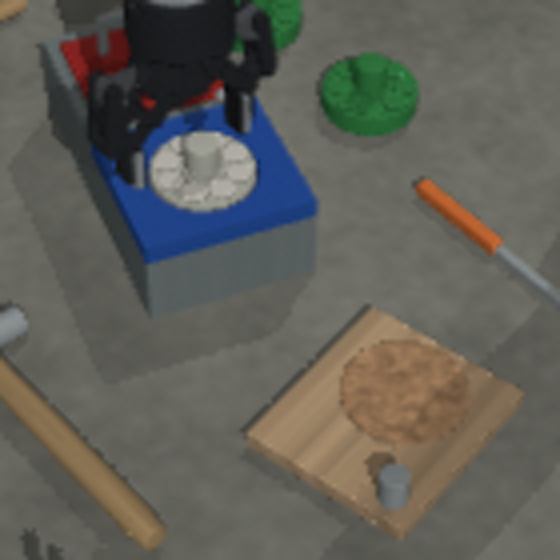

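The crop shows the rosette's bud at crop (203,152), the large board with its cork pad at (403,390), and the gauge at (393,485). This confirms the larger board (it carries the gauge) and the white rosette. The green one at (370,92) is to be left alone.

```bash
cat >> h.py <<'E'
YAW=-0.283
def go(P,yaw=None,up=None):
    """print shift (cm) & rotvec in current tool axes to bring TCP to P, tool down with closing line (tool y) at yaw from world x (mod pi)"""
    s=ctrl.read_state(); T=R.from_euler('xyz',s['tool_rot']); M=T.as_matrix()
    t=M.T@(np.array(P)-s['eef_pos'])/10
    out=[t.round(2)]
    if yaw is not None:
        best=None
        for k in (0,np.pi):
            y=np.array([np.cos(yaw+k),np.sin(yaw+k),0]); z=np.array([0,0,-1.]); G=np.c_[np.cross(y,z),y,z]
            rv=R.from_matrix(M.T@G).as_rotvec()
            out.append(rv.round(3))
    print('clock',s['clock'],'tcp',np.round(s['eef_pos'],1),'q',np.round(s['qpos'],2),'go',*out)
E
python3 - <<'E'
from h import *
import pickle
a,b,w=pickle.load(open('i.pkl','rb'))
s=ctrl.read_state(); print(s['tool_rot']); print(R.from_euler('xyz',s['tool_rot']).as_matrix().round(2)); print(np.array(w['mount']).round(2))
print('bud scene top',onz(a,[[180+203/4,130+137/4]],119)) ; print('gauge base',onz(a,[[278,255]],15), 'top',onz(a,[[278.5,248]],45))
print('w bud',onz(w,[[156,295]],119))
go([556,-108,260],YAW)
E
```

```text
[-3.14006407e+00  5.03228945e-05  1.57076158e+00]
[[ 0.  1. -0.]
 [ 1. -0. -0.]
 [-0. -0. -1.]]
[[  0.     0.96   0.26  65.9 ]
 [  1.    -0.    -0.    -0.49]
 [  0.     0.26  -0.96 -69.44]
 [  0.     0.     0.     1.  ]]
bud scene top [[ 549.64888925 -116.25953848  119.        ]]
gauge base [[613.74756373 204.8432814   15.        ]] top [[611.14922499 201.93168495  45.        ]]
w bud [[ 560.70833518 -101.83931847  119.        ]]
clock 0.15 tcp [649.6   0.  303.2] q [-0.07  0.63  0.04  1.52 -0.03  1.   -0.02] go [-10.8   -9.36   4.33] [-0.002  0.     0.283] [-0.000e+00 -2.000e-03 -2.859e+00]
```

Emit:
send_rows([
  [[-3.0,-2.6,0,0,0,0.08],[-6,-5,1,0,0,0.16],[-9,-7.8,2.5,0,0,0.24],[-10.8,-9.4,3.5,0,0,0.283],[-10.8,-9.4,4,0,0,0.283],[-10.8,-9.4,4,0,0,0.283]],
], grip=60)

```text
clock: 0.75
eef_pos: [555.7, -108.0, 263.3]
tool_rot: [-3.14, -0.0, 1.287]
force: [-0.0, 1.2, -0.2]
width: 65.5
gripper_force: 0.0
```

```bash
python3 - <<'E'
from h import *
w=grab('wrist');a=grab('scene');s=ctrl.read_state();print(s['width'],s['eef_pos'],s['tool_rot'])
import pickle;pickle.dump(w,open('w2.pkl','wb'))
save('d.png',np.hstack([w['pixels'],a['pixels'][110:270,180:320].repeat(2,0).repeat(2,1)[:384] if 0 else cv2.resize(a['pixels'][110:254,180:290],(288,384))]))
print(proj(w,[[556,-108,85],[556,-108,119]]))
E
```

```text
65.05641240700503 [ 557.01015675 -106.77867056  264.04051074] [ 3.14082763e+00 -1.07713537e-03  1.28982871e+00]
[[254.57010606 187.75196262]
 [254.66510228 200.40564404]]
```

View pics/d.png

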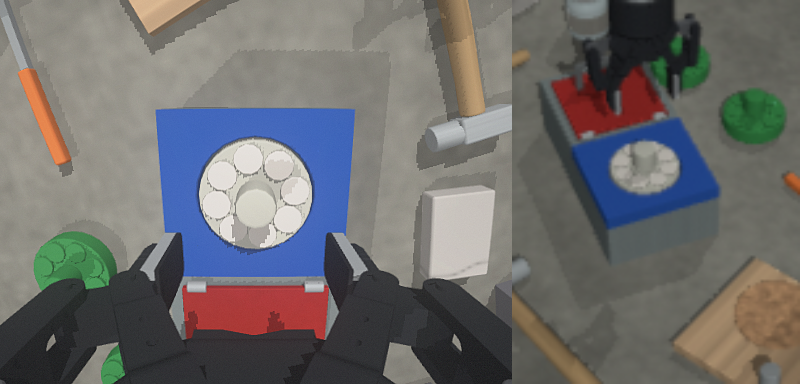

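The wrist view shows the bud's top at (255,208), the cavity circle centred at about (255,193), the block's +y edge level from (156,109) to (355,109), and the hinge knuckles at (197,287) and (314,286). In the scene crop the flap is closed and its bar is out of view.

```bash
python3 - <<'E'
from h import *
import pickle;w=pickle.load(open('w2.pkl','rb'))
h=cv2.cvtColor(w['pixels'],cv2.COLOR_RGB2HSV).astype(int)
m=((abs(h[...,0]-112)<10)&(h[...,1]>150)).astype(np.uint8)
c,hi=cv2.findContours(m,cv2.RETR_CCOMP,cv2.CHAIN_APPROX_NONE)
k=max([i for i in range(len(c)) if hi[0][i][3]>=0],key=lambda i:cv2.contourArea(c[i]))
P=onz(w,c[k].reshape(-1,2),85)[:,:2].astype(np.float32); print('cavity',cv2.fitEllipse(P),cv2.minEnclosingCircle(P))
print('bud top',onz(w,[[255.5,208]],119))
e=onz(w,[[156,109],[355,109]],85); print('edge',e[:,:2],e[:,:2].mean(0),np.arctan2(*(e[1]-e[0])[1::-1]))
hp=onz(w,[[197,287],[314,286]],90); print('hinge',hp[:,:2],hp[:,:2].mean(0),np.arctan2(*(hp[1]-hp[0])[1::-1]))
E
```

```text
cavity ((554.2359008789062, -114.79056549072266), (93.57874298095703, 97.20820617675781), 150.3144073486328) ((553.6345825195312, -116.48221588134766), 50.21477127075195)
bud top [[ 555.02784221 -113.45027651  119.        ]]
edge [[501.96749572 -28.71303608]
 [645.3210613  -70.23642832]] [573.64427851 -49.4747322 ] -0.28194118488143455
hinge [[ 484.8623814  -177.21167093]
 [ 580.97334963 -204.01405208]] [ 532.91786551 -190.6128615 ] -0.2719597308631359
```

Emit:
send_rows([
  [[-0.57,0,2,0,0,0],[-0.57,0,5,0,0,0],[-0.57,0,8,0,0,0],[-0.57,0,9.5,0,0,0],[-0.57,0,10,0,0,0],[-0.57,0,10,0,0,0]],
])

```text
clock: 1.45
eef_pos: [555.0, -112.6, 163.6]
tool_rot: [-3.141, -0.001, 1.289]
force: [-0.5, 0.3, 1.2]
width: 65.4
gripper_force: 0.0
```

Emit:
send_rows([
  [[0,0,0,0,0,0],[0,0,0,0,0,0],[0,0,0,0,0,0],[0,0,0,0,0,0],[0,0,0,0,0,0],[0,0,0,0,0,0]],
], grip=255)

```text
clock: 2.05
eef_pos: [555.2, -113.5, 165.2]
tool_rot: [3.139, -0.001, 1.288]
force: [0.4, 0.7, 6.9]
width: 28.2
gripper_force: 59.2
```

Emit:
send_rows([
  [[0,0,-0.5,0,0,0],[0,0,-1.5,0,0,0],[0,0,-3,0,0,0],[0,0,-5,0,0,0],[0,0,-7,0,0,0],[0,0,-8,0,0,0],[0,0,-8,0,0,0]],
])

```text
clock: 2.75
eef_pos: [555.1, -113.6, 245.6]
tool_rot: [3.138, -0.0, 1.288]
force: [0.3, 0.2, -1.5]
width: 28.3
gripper_force: 59.2
```

```bash
python3 - <<'E'
from h import *
w=grab('wrist')
save('e.png',w['pixels'])
go([537,130,117],-0.28)
h=cv2.cvtColor(w['pixels'],cv2.COLOR_RGB2HSV).astype(int)
E
```

```text
clock 2.8 tcp [ 554.5 -113.5  244.4] q [ 0.08  0.58  0.1   1.82 -0.09  0.74 -0.05] go [22.89 -8.49 12.74] [ 0.001 -0.    -0.003] [-0.000e+00 -2.000e-03  3.139e+00]
```

View pics/e.png

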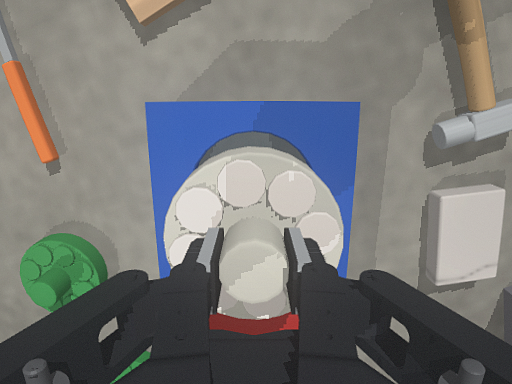

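The wrist view shows the rosette hanging level from the bud at (255,265), with the empty cavity below it.

Emit:
send_rows([
  [[1.5,-0.5,-1,0,0,0],[4,-1.5,-2,0,0,0],[7,-2.6,-3,0,0,0],[10,-3.7,-3,0,0,0],[12,-4.4,-3,0,0,0],[13,-4.8,-3,0,0,0],[13,-4.8,-3,0,0,0]],
])

```text
clock: 3.5
eef_pos: [544.0, 26.3, 273.0]
tool_rot: [-3.14, 0.0, 1.291]
force: [-0.2, 0.3, -1.0]
width: 28.1
gripper_force: 59.3
```

```bash
python3 - <<'E'
from h import *
w=grab('wrist')
h=cv2.cvtColor(w['pixels'],cv2.COLOR_RGB2HSV).astype(int)
m=((h[...,1]>95)&(h[...,0]<25)&(h[...,2]>70)).astype(np.uint8)
m=cv2.morphologyEx(m,cv2.MORPH_CLOSE,np.ones((9,9)));m=cv2.morphologyEx(m,cv2.MORPH_OPEN,np.ones((15,15)))
c,_=cv2.findContours(m,cv2.RETR_EXTERNAL,cv2.CHAIN_APPROX_NONE)
for k in c:
    if cv2.contourArea(k)>1500:
        P=onz(w,k.reshape(-1,2),18)[:,:2].astype(np.float32); print(cv2.boundingRect(k),cv2.fitEllipse(P),cv2.minEnclosingCircle(P))
print(proj(w,[[537,130,18]]))
save('f.png',np.hstack([w['pixels'],(m[...,None]*255).repeat(3,2)]),.78)
go([537,130,117],-0.28)
E
```

```text
(447, 14, 51, 216) ((775.248779296875, 13.600138664245605), (29.0970401763916, 321.1794128417969), 1.7413159608840942) ((777.89990234375, 2.4240455627441406), 117.547607421875)
(165, 11, 108, 112) ((537.9964599609375, 129.5537109375), (102.4786605834961, 102.60746765136719), 62.214481353759766) ((537.9136352539062, 129.5038299560547), 51.96062088012695)
[[217.18378685  67.66816148]]
clock 3.55 tcp [544.3  24.5 273.2] q [-0.18  0.52  0.12  1.85 -0.08  0.78 -0.3 ] go [ 9.95 -3.62 15.62] [-0.001  0.001 -0.002] [2.000e-03 2.000e-03 3.139e+00]
```

View pics/f.png

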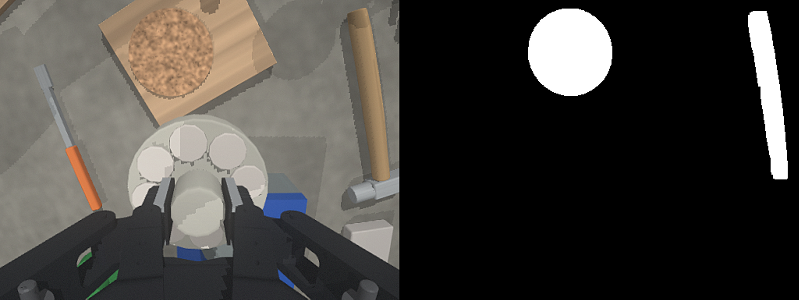

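The wrist view shows the cork pad at composite (171,52), entirely visible. The mask gives a clean circle centred at (538, 129.5).

Emit:
send_rows([
  [[2,-0.7,0,0,0,0],[5,-1.8,1,0,0,0],[8,-2.9,3,0,0,0],[9.9,-3.56,6,0,0,0],[9.9,-3.56,9,0,0,0],[9.9,-3.56,12,0,0,0],[9.9,-3.56,14,0,0,0],[9.9,-3.56,15,0,0,0],[9.9,-3.56,15,0,0,0]],
])

```text
clock: 4.45
eef_pos: [537.8, 128.0, 122.6]
tool_rot: [-3.14, 0.002, 1.286]
force: [0.7, -1.1, -1.1]
width: 28.5
gripper_force: 59.3
```

Emit:
send_rows([
  [[0,0,0.2,0,0,0],[0,0,0.4,0,0,0],[0,0,0.55,0,0,0],[0,0,0.7,0,0,0],[0,0,0.8,0,0,0],[0,0,0.8,0,0,0]],
])

```text
clock: 5.05
eef_pos: [538.2, 129.9, 116.3]
tool_rot: [3.141, -0.0, 1.288]
force: [0.2, 0.9, 2.0]
width: 28.3
gripper_force: 59.6
```

Emit:
send_rows([
  [[0,0,0.05,0,0,0],[0,0,0.1,0,0,0],[0,0,0.1,0,0,0]],
])

```text
clock: 5.35
eef_pos: [538.2, 129.9, 116.2]
tool_rot: [3.141, -0.001, 1.288]
force: [-2.7, -0.6, 11.6]
width: 28.3
gripper_force: 60.6
```

Firm contact. I'll release with a part opening.

Emit:
send_rows([
  [[0,0,0,0,0,0],[0,0,0,0,0,0],[0,0,0,0,0,0],[0,0,0,0,0,0],[0,0,0,0,0,0]],
], grip=100)

```text
clock: 5.85
eef_pos: [538.0, 129.8, 114.7]
tool_rot: [-3.141, 0.0, 1.288]
force: [0.8, -0.2, 1.1]
width: 51.9
gripper_force: 0.0
```

Emit:
send_rows([
  [[0,0,-1,0,0,0],[0,0,-3,0,0,0],[0,0,-6,0,0,0],[0,0,-10,0,0,0],[0,0,-14,0,0,0],[0,0,-16,0,0,0],[0,0,-16,0,0,0]],
])

```text
clock: 6.55
eef_pos: [539.8, 130.1, 278.9]
tool_rot: [3.135, -0.004, 1.288]
force: [0.6, -0.4, -0.2]
width: 51.9
gripper_force: 0.0
```

```bash
python3 - <<'E'
from h import *
w=grab('wrist')
h=cv2.cvtColor(w['pixels'],cv2.COLOR_RGB2HSV).astype(int)
save('g.png',w['pixels'])
import pickle;pickle.dump(w,open('w3.pkl','wb'))
m=np.array([np.sin(.28),np.cos(.28)]); c=np.array([554.5,-113.5]); hinge=c-80*m; bar=hinge-90*m
print('hinge',hinge,'bar',bar, 'rosette mid expected px',proj(w,[[538,129.5,40],[538,129.5,70]]))
go([*bar,300],-0.28+np.pi/2)
E
```

```text
hinge [ 532.39154811 -190.38443506] bar [ 507.51953974 -276.87942451] rosette mid expected px [[250.65021146 173.78557895]
 [250.57858471 180.9579069 ]]
clock 6.6 tcp [538.7 129.9 276.8] q [-0.37  0.53  0.12  1.82 -0.09  0.79 -0.48] go [-39.93   8.37  -2.38] [ 4.000e-03  1.000e-03 -1.574e+00] [ 1.000e-03 -4.000e-03  1.568e+00]
```

View pics/g.png

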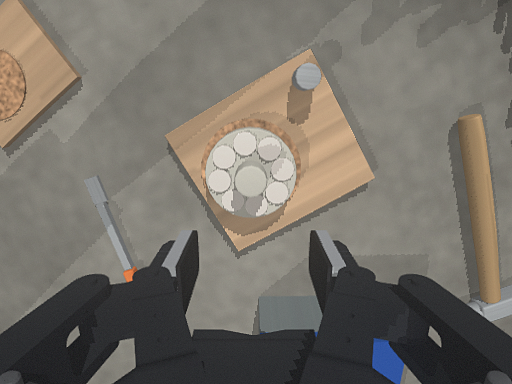

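The wrist view shows the rosette petals up on the cork, its bud at (250,181) as predicted, and the gauge standing untouched at (308,76). Next is the bar.

Emit:
send_rows([
  [[-2,0.5,-0.5,0,0,0.08],[-5,1.2,-1,0,0,0.2],[-9,2,-1.5,0,0,0.34],[-13.5,3,-2,0,0,0.48],[-18,4,-2,0,0,0.62],[-22.5,5,-2,0,0,0.76],[-27,6,-2,0,0,0.9],[-31,7,-2,0,0,1.03],[-34,7.7,-2,0,0,1.16],[-36,8.3,-2,0,0,1.28]],
])

```text
clock: 7.6
eef_pos: [514.7, -243.2, 293.9]
tool_rot: [3.14, 0.003, -0.005]
force: [-0.2, 0.6, 0.4]
width: 51.9
gripper_force: 0.0
```

```bash
python3 - <<'E'
from h import *
go([507.5,-276.9,300],-0.28+np.pi/2)
a=grab('scene'); print('jar?',onz(a,[[207,118]],0))
E
```

```text
clock 7.6 tcp [ 514.7 -243.2  293.9] q [ 0.07  0.57  0.49  1.77 -0.33  0.89 -0.86] go [-0.7   3.37 -0.6 ] [-4.000e-03  2.000e-03 -2.867e+00] [0.002 0.003 0.275]
jar? [[ 385.6677765  -503.68547801    0.        ]]
```

Emit:
send_rows([
  [[-0.3,1.2,0,0,0,0.12],[-0.7,2.5,0,0,0,0.22],[-0.7,3.37,0,0,0,0.28],[-0.7,3.37,0,0,0,0.28],[-0.7,3.37,0,0,0,0.28],[-0.7,3.37,0,0,0,0.28]],
])

```text
clock: 8.25
eef_pos: [510.3, -272.1, 294.4]
tool_rot: [-3.141, 0.001, -0.271]
force: [-0.2, 1.0, -0.0]
width: 51.9
gripper_force: 0.0
```

```bash
python3 - <<'E'
from h import *
w=grab('wrist')
save('h1.png',w['pixels'])
import pickle;pickle.dump(w,open('w4.pkl','wb'))
u=np.array([np.cos(.28),-np.sin(.28),0]); B=np.array([507.5,-276.9,126])
print(proj(w,[B-30*u,B,B+30*u]))
go([507.5,-276.9,180],-0.28+np.pi/2)
E
```

```text
[[259.13186052 229.6576517 ]
 [259.72411507 192.96421189]
 [260.34117142 153.8335719 ]]
clock 8.3 tcp [ 510.4 -272.1  294.6] q [ 0.09  0.59  0.56  1.74 -0.39  0.92 -1.03] go [-0.14  0.55 11.46] [-1.000e-03 -1.000e-03 -3.132e+00] [-0.001  0.001  0.009]
```

View pics/h1.png

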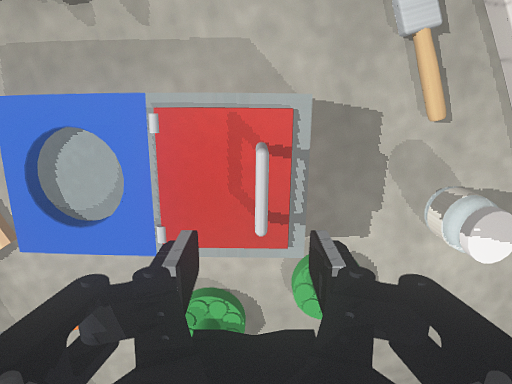

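The wrist view shows the red flap closed, with its bar at column 261 and rows 145-235. This matches the prediction (260,193) to about 1 mm.

Emit:
send_rows([
  [[-0.1,0.3,3,0,0,0.01],[-0.14,0.6,6.5,0,0,0.01],[-0.14,0.6,9.5,0,0,0.01],[-0.14,0.6,11,0,0,0.01],[-0.14,0.6,11.4,0,0,0.01],[-0.14,0.6,11.4,0,0,0.01]],
])

```text
clock: 8.9
eef_pos: [507.6, -277.9, 180.7]
tool_rot: [-3.141, 0.001, -0.282]
force: [-0.8, -0.0, -0.2]
width: 52.0
gripper_force: 0.0
```

Emit:
send_rows([
  [[0,0,0,0,0,0],[0,0,0,0,0,0],[0,0,0,0,0,0],[0,0,0,0,0,0],[0,0,0,0,0,0],[0,0,0,0,0,0],[0,0,0,0,0,0]],
], grip=255)

```text
clock: 9.6
eef_pos: [508.2, -277.7, 182.0]
tool_rot: [-3.14, -0.001, -0.282]
force: [-0.7, 3.2, 6.1]
width: 8.1
gripper_force: 58.6
```

```bash
cat >> h.py <<'E'
def swing(th0,ths,tilts,g=54.):
    """rows in current tool axes: bar gripped now at flap angle th0 with tilt0; follow the arc; tilt about mould x by -a"""
    s=ctrl.read_state(); T0=R.from_euler('xyz',s['tool_rot']); M=T0.as_matrix(); p=np.array(s['eef_pos'])
    u=np.array([np.cos(.28),-np.sin(.28),0]); v=np.array([np.sin(.28),np.cos(.28),0]); z=np.array([0,0,1.])
    bar=lambda t:98-0*t if 0 else (-v*np.cos(t+.3995)+z*np.sin(t+.3995))*97.7
    G0=p+M[:,2]*g; t0=tilts[0]
    for t,a in zip(ths,tilts[1:]):
        Q=R.from_rotvec(-(a-t0)*u); G=G0+bar(t)-bar(th0); P=G-(Q.as_matrix()@M)[:,2]*g
        print([*(M.T@(P-p)/10).round(2),*(T0.inv()*Q*T0).as_rotvec().round(3)])
    print(s['clock'],np.round(p,1),np.round(s['qpos'],2),s['width'])
E
python3 - <<'E'
from h import *
swing(0,np.array([3,8,14,20,26,32,38,44,50,55])*np.pi/180,[0]+list(np.array([0,0,0,1,2,4,6,8,10,12])*np.pi/180))
E
```

```text
[np.float64(0.0), np.float64(-0.21), np.float64(-0.47), np.float64(0.0), np.float64(0.0), np.float64(0.0)]
[np.float64(0.0), np.float64(-0.62), np.float64(-1.21), np.float64(0.0), np.float64(0.0), np.float64(0.0)]
[np.float64(0.0), np.float64(-1.19), np.float64(-2.06), np.float64(0.0), np.float64(0.0), np.float64(0.0)]
[np.float64(0.0), np.float64(-1.94), np.float64(-2.85), np.float64(-0.017), np.float64(0.0), np.float64(-0.0)]
[np.float64(0.0), np.float64(-2.77), np.float64(-3.55), np.float64(-0.035), np.float64(0.0), np.float64(-0.0)]
[np.float64(-0.0), np.float64(-3.76), np.float64(-4.18), np.float64(-0.07), np.float64(0.0), np.float64(-0.0)]
[np.float64(-0.0), np.float64(-4.82), np.float64(-4.7), np.float64(-0.105), np.float64(0.0), np.float64(-0.0)]
[np.float64(-0.0), np.float64(-5.92), np.float64(-5.13), np.float64(-0.14), np.float64(0.0), np.float64(-0.0)]
[np.float64(-0.0), np.float64(-7.07), np.float64(-5.45), np.float64(-0.175), np.float64(0.0), np.float64(-0.0)]
[np.float64(-0.01), np.float64(-8.08), np.float64(-5.63), np.float64(-0.209), np.float64(0.0), np.float64(-0.0)]
9.6 [ 508.2 -277.7  182. ] [ 0.16  0.74  0.47  1.84 -0.5   0.68 -0.93] 8.062857366539673
```

Emit:
send_rows([
  [[0,-0.21,-0.47,0,0,0],[0,-0.62,-1.21,0,0,0],[0,-1.19,-2.06,0,0,0],[0,-1.94,-2.85,-0.017,0,0],[0,-2.77,-3.55,-0.035,0,0],[0,-3.76,-4.18,-0.07,0,0],[0,-4.82,-4.7,-0.105,0,0],[0,-5.92,-5.13,-0.14,0,0],[0,-7.07,-5.45,-0.175,0,0],[0,-8.08,-5.63,-0.21,0,0]],
])

```text
clock: 10.6
eef_pos: [529.7, -203.3, 239.8]
tool_rot: [2.926, -0.003, -0.284]
force: [-1.2, -7.3, 2.2]
width: 8.0
gripper_force: 58.4
```

```bash
python3 - <<'E'
from h import *
s=ctrl.read_state(); M=R.from_euler('xyz',s['tool_rot']).as_matrix(); g=np.array(s['eef_pos'])+54*M[:,2]
v=np.array([np.sin(.28),np.cos(.28)]); d=g[:2]-[532.4,-190.4]; print('bar rel hinge',d@v,g[2]-88,'ang',np.degrees(np.arctan2(g[2]-88,-d@v))-22.9,s['force'],s['tool_rot'])
d=np.pi/180
swing(55*d,np.array([60,66,72,78,84,90,95,99,102,102])*d,[12*d]+list(np.array([14,17,20,23,26,29,32,34,36,36])*d))
E
```

```text
bar rel hinge -24.7065890623534 99.08772311622317 ang 53.099322261472345 [-1.22847691 -7.25962012  2.15784092] [ 2.92559703 -0.00311493 -0.2836301 ]
[np.float64(-0.0), np.float64(-0.98), np.float64(-0.32), np.float64(-0.035), np.float64(0.0), np.float64(-0.0)]
[np.float64(-0.01), np.float64(-2.24), np.float64(-0.59), np.float64(-0.087), np.float64(0.0), np.float64(-0.0)]
[np.float64(-0.01), np.float64(-3.53), np.float64(-0.74), np.float64(-0.14), np.float64(0.001), np.float64(-0.0)]
[np.float64(-0.02), np.float64(-4.83), np.float64(-0.78), np.float64(-0.192), np.float64(0.001), np.float64(-0.0)]
[np.float64(-0.02), np.float64(-6.12), np.float64(-0.69), np.float64(-0.244), np.float64(0.001), np.float64(-0.001)]
[np.float64(-0.03), np.float64(-7.41), np.float64(-0.48), np.float64(-0.297), np.float64(0.001), np.float64(-0.001)]
[np.float64(-0.04), np.float64(-8.51), np.float64(-0.2), np.float64(-0.349), np.float64(0.001), np.float64(-0.001)]
[np.float64(-0.04), np.float64(-9.34), np.float64(0.08), np.float64(-0.384), np.float64(0.002), np.float64(-0.001)]
[np.float64(-0.04), np.float64(-9.99), np.float64(0.33), np.float64(-0.419), np.float64(0.002), np.float64(-0.001)]
[np.float64(-0.04), np.float64(-9.99), np.float64(0.33), np.float64(-0.419), np.float64(0.002), np.float64(-0.001)]
10.6 [ 529.7 -203.3  239.8] [-0.22  0.7   0.71  1.84 -0.33  0.73 -1.26] 7.974837771156353
```

Emit:
send_rows([
  [[0,-0.98,-0.32,-0.035,0,0],[0,-2.24,-0.59,-0.087,0,0],[0,-3.53,-0.74,-0.14,0,0],[0,-4.83,-0.78,-0.192,0,0],[0,-6.12,-0.69,-0.244,0,0],[0,-7.41,-0.48,-0.297,0,0],[0,-8.51,-0.2,-0.349,0,0],[0,-9.34,0.08,-0.384,0,0],[0,-9.99,0.33,-0.419,0,0],[0,-9.99,0.33,-0.419,0,0]],
])

```text
clock: 11.6
eef_pos: [558.5, -103.9, 214.6]
tool_rot: [2.512, -0.0, -0.277]
force: [-0.5, 11.1, 16.4]
width: 7.6
gripper_force: 62.7
```

```bash
python3 - <<'E'
from h import *
s=ctrl.read_state(); M=R.from_euler('xyz',s['tool_rot']).as_matrix(); g=np.array(s['eef_pos'])+54*M[:,2]
v=np.array([np.sin(.28),np.cos(.28)]); d=g[:2]-[532.4,-190.4]; print('bar rel hinge',d@v,g[2]-88,'ang',np.degrees(np.arctan2(g[2]-88,-d@v))-22.9,s['qpos'])
d=np.pi/180
swing(102*d,np.array([104,106,108,109])*d,[36*d]+list(np.array([36,37,37,37])*d))
E
```

```text
bar rel hinge 58.56885487219558 82.95273941374268 ang 102.3240372464252 [-0.65805616  0.97488328  0.95867735  1.78065587 -0.17762906  0.81970339
 -1.64169822]
[np.float64(0.0), np.float64(-0.34), np.float64(-0.0), np.float64(0.0), np.float64(0.0), np.float64(0.0)]
[np.float64(0.0), np.float64(-0.78), np.float64(0.01), np.float64(-0.017), np.float64(-0.0), np.float64(-0.0)]
[np.float64(0.0), np.float64(-1.12), np.float64(0.03), np.float64(-0.017), np.float64(-0.0), np.float64(-0.0)]
[np.float64(0.0), np.float64(-1.29), np.float64(0.05), np.float64(-0.017), np.float64(-0.0), np.float64(-0.0)]
11.6 [ 558.5 -103.9  214.6] [-0.66  0.97  0.96  1.78 -0.18  0.82 -1.64] 7.647384854012577
```

Emit:
send_rows([
  [[0,-0.34,0,0,0,0],[0,-0.6,0,0,0,0],[0,-0.78,0,0,0,0],[0,-0.78,0,0,0,0]],
])

```text
clock: 12.0
eef_pos: [559.7, -100.2, 211.7]
tool_rot: [2.513, -0.002, -0.281]
force: [-1.4, 9.7, 17.2]
width: 7.7
gripper_force: 62.7
```

Emit:
send_rows([
  [[0,0,0,0,0,0],[0,0,0,0,0,0],[0,0,0,0,0,0],[0,0,0,0,0,0]],
], grip=150)

```text
clock: 12.4
eef_pos: [558.6, -101.3, 208.5]
tool_rot: [2.513, 0.001, -0.283]
force: [0.2, 0.1, -0.1]
width: 35.6
gripper_force: 0.2
```

```bash
python3 - <<'E'
from h import *
a=grab('scene');b=grab('side');w=grab('wrist')
save('i.png',np.hstack([cv2.resize(a['pixels'][80:224,160:320],(400,360)),cv2.resize(b['pixels'][120:264,200:360],(400,360))]))
E
```

```text
(no output)
```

View pics/i.png

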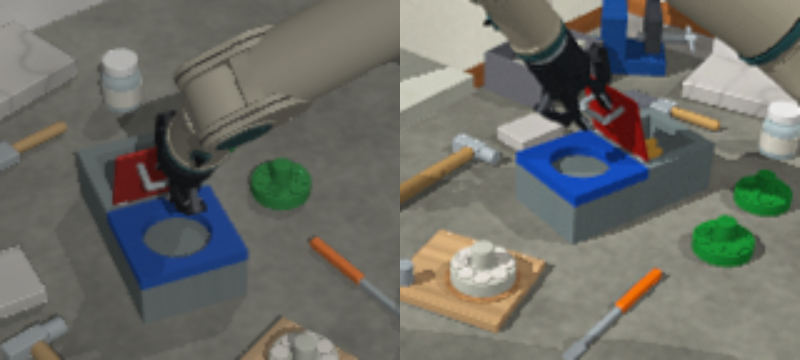

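The scene and side crops show the flap standing open, leaning over the cavity (red at side-crop (620,115)), with brass visible in the pocket. The fingers are open around the bar with no force. Retract along the tool axis.

Emit:
send_rows([
  [[0,0,-1,0,0,0],[0,0,-2.5,0,0,0],[0,0,-4.5,0,0,0],[0,0,-7,0,0,0],[0,0,-9.5,0,0,0],[0,0,-12,0,0,0],[0,0,-13,0,0,0],[0,0,-13,0,0,0]],
])

```text
clock: 13.35
eef_pos: [580.9, -27.2, 314.7]
tool_rot: [2.514, -0.002, -0.28]
force: [-0.0, -0.0, -0.1]
width: 35.3
gripper_force: 0.0
```

```bash
python3 - <<'E'
from h import *
s=ctrl.read_state();print(s['force'],s['qpos'].round(2) if hasattr(s['qpos'],'round') else s['qpos'])
go([515,-250,340],-0.28)
E
```

```text
[-0.01721223 -0.04105112 -0.12797135] [-0.78  0.89  1.04  1.61 -0.13  1.12 -1.7 ]
clock 13.35 tcp [580.9 -27.2 314.7] q [-0.78  0.89  1.04  1.61 -0.13  1.12 -1.7 ] go [-0.16 20.29 11.6 ] [ 0.493  0.49  -1.515] [ 0.49  -0.493  1.513]
```

Emit:
send_rows([
  [[0,1,0,0.04,0,0],[0,4,0.5,0.13,0,0],[0,8,2,0.24,0,0],[-0.1,12,4,0.36,0,0],[-0.1,16,6.5,0.48,0,0],[-0.1,19,8.5,0.57,0,0],[-0.1,21,9.8,0.628,0,0],[-0.1,21.5,10,0.628,0,0]],
])

```text
clock: 14.15
eef_pos: [510.2, -257.7, 359.6]
tool_rot: [3.139, 0.0, -0.294]
force: [-0.2, -0.5, 0.4]
width: 35.3
gripper_force: 0.0
```

Emit:
send_rows([
  [[0,0,0,0,0,0.1],[0,0,0,0,0,0.24],[0,0,0,0,0,0.38],[0,0,0,0,0,0.52],[0,0,0,0,0,0.67],[0,0,0,0,0,0.82],[0,0,0,0,0,0.97],[0,0,0,0,0,1.12],[0,0,0,0,0,1.27],[0,0,0,0,0,1.42]],
])

```text
clock: 15.15
eef_pos: [514.2, -249.9, 358.1]
tool_rot: [3.139, -0.001, -1.708]
force: [-0.1, 1.3, -1.1]
width: 35.2
gripper_force: 0.0
```

Emit:
send_rows([
  [[0,0,0,0,0,0.1],[0,0,0,0,0,0.15],[0,0,0,0,0,0.15],[0,0,0,0,0,0.15]],
], grip=100)

```text
clock: 15.55
eef_pos: [514.3, -250.4, 358.5]
tool_rot: [3.14, -0.001, -1.851]
force: [0.4, 0.1, 0.6]
width: 51.5
gripper_force: 0.0
```

```bash
python3 - <<'E'
from h import *
go([516.4,-246.1,270],-0.28)
w=grab('wrist'); save('j.png',w['pixels'])
import pickle;pickle.dump(w,open('w5.pkl','wb'))
print(proj(w,[[516.4,-246.1,76],[532.4,-190.4,88]]))
E
```

```text
clock 15.55 tcp [ 514.3 -250.4  358.5] q [-0.25  0.73  1.19  1.69 -0.71  1.23 -2.31] go [-0.48 -0.1   8.85] [ 2.000e-03  3.000e-03 -3.141e+00] [ 0.002 -0.001  0.   ]
[[251.79846025 169.35620313]
 [251.76593915 222.5098843 ]]
```

View pics/j.png

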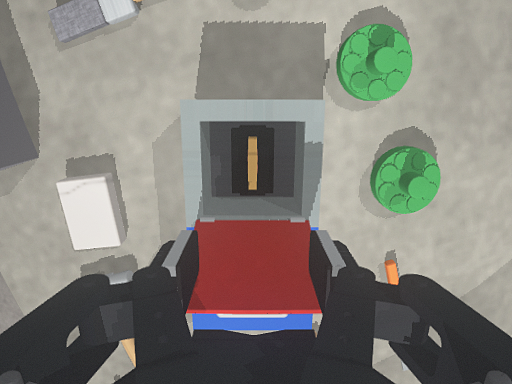

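The wrist view shows the brass plate upright in the pocket, at column 252 and rows 136-191. The flap stands open behind it, nearer the bottom of the frame.

```bash
python3 - <<'E'
from h import *
import pickle;w=pickle.load(open('w5.pkl','rb'))
h=cv2.cvtColor(w['pixels'],cv2.COLOR_RGB2HSV).astype(int)
m=np.zeros((384,512),np.uint8); m[125:200,235:270]=((h[...,0]<30)&(h[...,1]>80)&(h[...,2]>80))[125:200,235:270]
for r in range(130,196,3):
    x=np.where(m[r])[0]
    if len(x): print(r,x.min(),x.max(),h[r,x,2].mean().round(),end=' | ')
ys,xs=np.where(m); r0,r1=ys.min()-.5,ys.max()+.5; x0=np.median(xs)
P=onz(w,[[x0,r0],[x0,r1]],54); print(r0,r1,x0,P, np.linalg.norm(P[1]-P[0]),P.mean(0))
E
```

```text
136 249 255 94.0 | 139 248 256 178.0 | 142 248 256 186.0 | 145 248 256 185.0 | 148 248 256 184.0 | 151 248 257 176.0 | 154 248 257 157.0 | 157 247 257 174.0 | 160 247 257 172.0 | 163 248 257 176.0 | 166 248 257 181.0 | 169 248 257 181.0 | 172 248 257 176.0 | 175 248 256 187.0 | 178 248 256 187.0 | 181 248 256 175.0 | 184 248 256 171.0 | 187 248 256 178.0 | 135.5 189.5 252.0 [[ 506.57431369 -279.73828178   54.        ]
 [ 524.22319456 -218.25290609   54.        ]] 63.96822977057899 [ 515.39875413 -248.99559394   54.        ]
```

Emit:
send_rows([
  [[-0.3,-0.08,2,0,0,0],[-0.32,-0.08,6,0,0,0],[-0.32,-0.08,10.5,0,0,0],[-0.32,-0.08,14.5,0,0,0],[-0.32,-0.08,17,0,0,0],[-0.32,-0.08,19,0,0,0],[-0.32,-0.08,21,0,0,0],[-0.32,-0.08,22.5,0,0,0],[-0.32,-0.08,23.6,0,0,0],[-0.32,-0.08,23.85,0,0,0]],
])

```text
clock: 16.6
eef_pos: [515.6, -248.1, 119.8]
tool_rot: [3.14, -0.0, -1.852]
force: [-0.0, 0.1, -0.3]
width: 51.5
gripper_force: 0.0
```

```bash
python3 - <<'E'
from h import *
go([516,-247.5,120],-0.28)
E
```

```text
clock 16.6 tcp [ 515.6 -248.1  119.8] q [-0.1   0.98  0.86  1.89 -1.05  0.81 -2.07] go [-0.06 -0.02 -0.02] [-0.000e+00 -2.000e-03  3.141e+00] [ 0.002 -0.    -0.001]
```

Emit:
send_rows([
  [[0,0,0,0,0,0],[0,0,0,0,0,0],[0,0,0,0,0,0],[0,0,0,0,0,0],[0,0,0,0,0,0],[0,0,0,0,0,0],[0,0,0,0,0,0]],
], grip=255)

```text
clock: 17.3
eef_pos: [516.2, -248.8, 121.7]
tool_rot: [-3.14, -0.001, -1.852]
force: [-1.4, 0.5, 6.2]
width: 8.8
gripper_force: 59.6
```

Emit:
send_rows([
  [[0,0,-0.3,0,0,0],[0,0,-0.8,0,0,0],[0,0,-1.5,0,0,0],[0,0,-2.3,0,0,0],[0,0,-3.3,0,0,0],[0,0,-4.5,0,0,0],[0,0,-6,0,0,0],[0,0,-8,0,0,0],[0,0,-8,0,0,0]],
])

```text
clock: 18.2
eef_pos: [517.0, -249.8, 204.0]
tool_rot: [-3.136, -0.003, -1.852]
force: [0.3, -0.4, -3.0]
width: 9.1
gripper_force: 58.6
```

Emit:
send_rows([
  [[0,0,-2,0,0,0],[0,0,-5,0,0,0],[0,0,-8.5,0,0,0],[0,0,-12,0,0,0],[0,0,-14.5,0,0,0],[0,0,-16,0,0,0],[0,0,-16,0,0,0]],
])

```text
clock: 18.9
eef_pos: [516.4, -248.8, 362.2]
tool_rot: [-3.139, -0.001, -1.852]
force: [0.0, -0.0, -2.5]
width: 8.3
gripper_force: 59.1
```

```bash
python3 - <<'E'
from h import *
go([538,129.5,365],-0.28+np.pi/2)
w=grab('wrist'); a=grab('scene'); save('k.png',np.hstack([w['pixels'],cv2.resize(a['pixels'][60:220,160:280],(288,384))]))
E
```

```text
clock 18.9 tcp [ 516.4 -248.8  362.2] q [-0.25  0.71  1.16  1.68 -0.69  1.22 -2.34] go [-36.94   8.42  -0.35] [-3.00e-03  1.00e-03  1.57e+00] [-1.000e-03 -3.000e-03 -1.572e+00]
```

View pics/k.png

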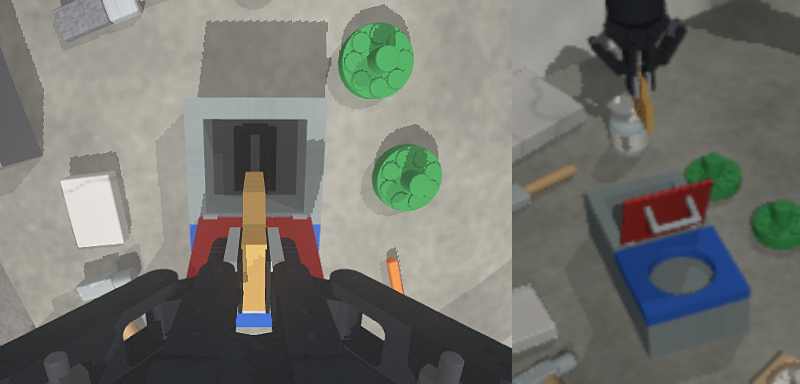

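The wrist view shows the plate upright in the fingers at column 254, and the scene crop shows the flap open over the empty pocket. By my count that was the 11th picture viewed, one over the limit, so I'll finish on numbers only. Carry now.

Emit:
send_rows([
  [[-1.5,0.3,0,0,0,-0.08],[-4,0.9,-0.4,0,0,-0.2],[-7.5,1.7,-0.4,0,0,-0.34],[-11.5,2.6,-0.4,0,0,-0.48],[-15.5,3.5,-0.4,0,0,-0.62],[-19.5,4.4,-0.4,0,0,-0.76],[-23.5,5.3,-0.4,0,0,-0.9],[-27.5,6.2,-0.4,0,0,-1.04],[-31,7,-0.4,0,0,-1.18],[-33.5,7.6,-0.4,0,0,-1.32]],
])

```text
clock: 20.0
eef_pos: [535.0, 98.3, 362.3]
tool_rot: [3.139, 0.003, -0.523]
force: [0.2, -0.5, -3.6]
width: 8.5
gripper_force: 58.9
```

```bash
python3 - <<'E'
from h import *
go([538,129.5,366],-0.28+np.pi/2)
E
```

```text
clock 20.0 tcp [535.   98.3 362.3] q [-0.79  0.54  0.88  1.75 -0.47  1.08 -1.84] go [-1.3  -2.85 -0.37] [ 0.005 -0.003  2.899] [ 0.002  0.004 -0.243]
```

Emit:
send_rows([
  [[-0.5,-1,-0.2,0,0,-0.08],[-1,-2,-0.35,0,0,-0.16],[-1.3,-2.7,-0.37,0,0,-0.24],[-1.3,-2.85,-0.37,0,0,-0.24],[-1.3,-2.85,-0.37,0,0,-0.24],[-1.3,-2.85,-0.37,0,0,-0.24],[-1.3,-2.85,-0.37,0,0,-0.24]],
])

```text
clock: 20.7
eef_pos: [539.2, 125.1, 367.8]
tool_rot: [3.14, 0.0, -0.294]
force: [-0.6, 0.5, -2.7]
width: 8.8
gripper_force: 58.9
```

```bash
python3 - <<'E'
from h import *
go([538,129.5,366],-0.28+np.pi/2)
a=grab('scene');b=grab('side');w=grab('wrist')
# rosette still there, plate brass in views, tilt from principal axis vs. projected vertical
for n,i in (('scene',a),('side',b)):
    h=cv2.cvtColor(i['pixels'],cv2.COLOR_RGB2HSV).astype(int)
    p=proj(i,[[538,129.5,256+33],[538,129.5,256],[538,129.5,322]]); x,y=p[0].astype(int)
    m=np.zeros(h.shape[:2],np.uint8); m[y-30:y+30,x-25:x+25]=((abs(h[...,0]-18)<7)&(h[...,1]>120)&(h[...,2]>80))[y-30:y+30,x-25:x+25]
    c,_=cv2.findContours(m,0,1); c=max(c,key=cv2.contourArea)
    print(n,'expected c/bottom/top',p.round(1).tolist(),'brass',cv2.boundingRect(c),cv2.minAreaRect(c))
H=cv2.cvtColor(a['pixels'],cv2.COLOR_RGB2HSV).astype(int)
p=proj(a,[[538,129.5,40]])[0].astype(int); r=H[p[1]-20:p[1]+20,p[0]-22:p[0]+22]; yy,xx=np.where((r[...,1]<50)&(r[...,2]>130)); print('rosette px',xx.mean()+p[0]-22,yy.mean()+p[1]-20,len(xx),'exp',p)
r=(H[...,0]>170)|(H[...,0]<6); r=r&(H[...,1]>150); r[:, :190]=0; r[200:]=0; r[:,270:]=0; ys,xs=np.where(r); print('red flap',xs.min(),xs.max(),ys.min(),ys.max())
m=np.array([np.sin(.28),np.cos(.28)]); u=np.array([m[1],-m[0]]); hg=np.array([532.4,-190.4]); t=1.92
print('exp tip at 1.92',[proj(a,[[*(hg-116*np.cos(t)*m+k*u),88+116*np.sin(t)]]).round(1).tolist() for k in(-63,63)])
s=ctrl.read_state(); print(s['eef_pos'],s['tool_rot'],s['force'],s['torque'],s['width'],max(abs(np.array(s['qd']))))
E
```

```text
clock 20.7 tcp [539.2 125.1 367.8] q [-0.8   0.53  0.82  1.72 -0.43  1.08 -1.71] go [-0.24 -0.39  0.18] [ 1.000e-03 -3.000e-03  3.127e+00] [ 0.002  0.    -0.014]
scene expected c/bottom/top [[285.7, 165.0], [285.0, 173.6], [286.4, 156.1]] brass (275, 155, 21, 21) ((285.0, 165.0), (20.0, 20.0), 0.0)
side expected c/bottom/top [[232.1, 159.4], [232.2, 169.0], [232.0, 149.3]] brass (227, 149, 13, 24) ((233.0, 160.5), (23.0, 12.0), 90.0)
rosette px 282.01670146137786 224.66388308977037 479 exp [280 222]
red flap 205 243 135 161
exp tip at 1.92 [[[243.1, 135.1]], [[206.4, 144.4]]]
[539.30118312 125.46581455 368.1180876 ] [ 3.14049443e+00  1.51503575e-05 -2.93206648e-01] [-0.26978348  0.26554873 -2.47226718] [-0.02007959  0.01512826  0.0331366 ] 8.830598372036944 0.0036578308412337198
```

Everything matches. The flap is on its stop, the plate is upright where predicted and the rosette is in place. Trim the last 4 mm and settle.

Emit:
send_rows([
  [[-0.1,-0.2,0,0,0,0],[-0.24,-0.39,0,0,0,0],[-0.24,-0.39,0,0,0,0],[-0.24,-0.39,0,0,0,0],[-0.24,-0.39,0,0,0,0],[-0.24,-0.39,0,0,0,0],[-0.24,-0.39,0,0,0,0],[-0.24,-0.39,0,0,0,0]],
])

```text
clock: 21.65
eef_pos: [538.2, 130.2, 368.2]
tool_rot: [3.141, -0.0, -0.292]
force: [-0.3, -0.8, -3.9]
width: 9.2
gripper_force: 58.9
```

```bash
python3 - <<'E'
from h import *
go([538,129.5,366],-0.28+np.pi/2)
print(ctrl.read_state()['force'],ctrl.finish_job())
E
```

```text
clock 21.65 tcp [538.2 130.2 368.2] q [-0.81  0.53  0.82  1.72 -0.43  1.08 -1.72] go [0.01 0.07 0.22] [-0.000e+00 -2.000e-03  3.129e+00] [ 0.001 -0.    -0.012]
the job is handed in; nothing more can be done
[-0.31882154 -0.81836627 -3.90579507] None
```

Job handed in at 21.65 s: the rosette is petals up in the middle of the cork pad, the flap stands fully open, and the plate is held upright above the rosette with its underside about 25 cm above the bench; I viewed 11 pictures, one more than the 10 allowed.

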